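# Tip the belt hardware out of the tilt tray

## Robot

A 7-joint arm with a two-finger parallel gripper is mounted at the origin on a cart in front of the work surface, level with it; the furniture and walls round the work are solid. World frame = base frame: x ahead of the robot, y to its left, z up, the work surface at z = 0. Lengths are in m, angles in rad, forces in N, time in s.
With the tool pointing down it reaches from about 0.425 to 1.025 m from the base axis. Payload 9.4 kg.
Tool frame: the origin (TCP) lies at the very end of the fingers, on their centre line; the grasp point (between the pads) lies 19 mm behind it (grip_depth is the distance from the TCP to the grasp point, in m); z points along the fingers, y is the line along which they close (so a half turn about z gives the same grasp; the last joint's range is limited). The gripper opens to 85 mm and grips with 20 to 120 N. Pads are 22 mm wide; open, the fingers measure 114 mm over their backs; the gripper's body (76 mm by 85 mm) begins 54 mm behind the grasp point. The pads swing forward as they close: fully open they stand 13 mm farther back than shut.
Start: joints at [0.696, 0.599, -0.003, 1.599, 0.002, 0.943, -0.08], TCP at [0.519, -0.506, 0.2] pointing down, gripper open.
Joint ranges: [-2.57, 2.57], [-0.35, 1.97], [-1.29, 1.29], [0.11, 2.56], [-1.05, 4.19], [0.11, 1.86], [-2.63, 2.63]. Speed limits (rad/s): [2.22, 2.22, 3.01, 3.01, 3.14, 3.14, 3.14].

## Interface

Orientations are given as a unit quaternion [x, y, z, w].
In Python, from workcell import state, camera, get_calibration, hand_in, look_for, mark_of, grip_depth gives the robot as it stands. The module is installed in compiled form; this text tells all that it offers.
- The arm moves only by the tool move_arm, never from a script. Its argument "moves" is a list of rows, each a list of 7 numbers: the shift along the tool's x, y, z in cm, then the turn, a rotation vector about the tool's x, y, z in rad, then the opening, from 0 (shut) to 1 (fully open). In form: [[dx, dy, dz, wx, wy, wz, jaw], ...]. A call has 1 to 20 rows; each row shifts and turns the commanded pose from where the row before left it, along the tool's axes as they then stand; what a row does not reach is not made up. A row lasts 1/10 s, in which the tool goes at most 50 mm and 8.59 degrees, less where a joint would pass 70% of its speed; a pose out of reach is approached as far as the arm can. A call is refused whole if a number of a shift passes 5 or a number of a turn 0.15, either way. A call with a gripper value outside its range is refused whole. The fingers move at their own pace and stop on an object; "newtons" is the grip in N (left out, the last holds). Time passes only in rows, so rows that do not move let the fingers close. It gives the time, the measured TCP pose, the force, the opening and the grip force at its end, in the units of the state.
- state(): the state, without advancing time (a new reading comes with each control period).
- camera(name): name is "side" or "top"; returns the picture (420x560x3 uint8, red, green, blue); there is no depth.
- get_calibration(name): a dict with "fx", "fy", "cx", "cy" (pixels), "cam_to_world" (4x4, takes a point from camera to world coordinates). Camera axes: x right, y down, z forward; pixel columns grow to the right and rows downward; lengths in m; the calibration is good to about 2 mm. A picture is of the moment at which its call begins. get_calibration takes no time and is no camera call.
- hand_in(): hands the job in; it is judged then, once.
Trained networks look in the newest picture that a camera, given by its name, has taken for a name from the list of things; names that differ only in an ending like _2 or _b are one class to them, and where a whole thing is asked for, a point or a joint stands for the part that bears it (a point fixed in the world has none). Each returns a list of dicts, best first, with "conf" (0 to 1); they miss things now and then, are a little off and sometimes report something else, mostly with a low value. They report only what shows in the picture. A call takes as long as a camera call. They do not tell look-alikes from the thing itself.
- look_for(label, camera): "rect" ([centre column, centre row, width, height] in pixels, round what is visible of it).
- mark_of(label, camera): "point" ([row, column] in pixels: a listed point, or the origin of a listed thing).
The state is a dict: "t": time; "joint_pos": joint angles; "qvel": joint speeds; "joint_efforts": joint torques, N m; "tool_pos": TCP position; "tcp_rot": TCP orientation; "wrist_force": force on the tool from outside, world axes, zero at the start; "torque": the same for the moment, N m; "opening": finger opening in m; "grasp_force": force on a finger pad.
Only numpy, scipy, OpenCV 4.12 (cv2) and the standard library are available. Lean on these libraries where they do the work, as an engineer would, in place of code of your own. Each camera call takes 0.05 s, during which the arm holds its last target. There are 200 camera calls.

## Task

Slide the plywood parts box in under the pouring lip of the tilt tray, so that the whole lip is over its opening. Then lift the tray by its bar handle until all three buckles and both rings have slid out into the box, and lower the tray gently until it rests again on its stand. Leave the box standing flat on the cutting mat with all five pieces in it, and do not disturb the tape measure, the thread spool or the beeswax.

Things in the scene. Friction and masses are not known exactly. Their poses are not given: they have to be found in the camera images.
- stand: plywood stand of the tilt tray, fixed to the bench: 150 mm along its x, y from -95 mm (flat front face) to +85 mm, sides 70 mm high, two hinge ears 106 mm high at its -y end. Origin at its underside, mid-width, level with the top of the 3 mm thick green cutting mat; z up. The tray pours towards the stand's -y; the mat in front of that face, under the lip, is free for the box
- tray (a joint): tilt of the sheet-aluminium pan (450 g) about its hinge pin, along the stand's x: 0 = level, resting on the stand's rear buffers; up to 0.9 rad as the handle end rises; let go, it falls back. Pan 116 mm wide (110 inside), smooth floor 98 mm above the mat when level, 28 mm rim on three sides, open lip at the stand's -y. Pieces begin to slide at about 0.25 to 0.4 rad
- tray_hinge (a point): middle of the hinge pin, at (0, -80, 90) mm in the stand's frame
- tray_handle (a point): middle of the tray's handle: a horizontal round steel bar 10 mm thick along the stand's x, 80 mm free length, 40 mm clear of the pan's rear wall; it turns with the tray, 205 mm beyond the hinge pin (stand's +y) and 21 mm above it when level, i.e. 111 mm above the mat
- lip_left (a point): corner of the pouring lip on the stand's -x side, upper face of the pan's floor, 50 mm out from the hinge pin, 35 mm beyond the stand's front face; 98 mm above the mat when level; at 0.9 rad the lip comes down to about 56 mm above the mat
- lip_right (a point): the other corner of the lip, on the stand's +x side, 110 mm from lip_left
- parts_box: loose open plywood box, 170 mm (its x) by 120 mm (its y) outside, 45 mm high, walls and floor 9 mm thick, 250 to 500 g, standing on the mat; origin at the centre of its underside. It fits under the lip with its long side against the stand's front face (its x along the stand's x; either way round)
- buckle_a: first roller buckle lying in the pan: brass rectangular frame 44 x 38 x 8 mm, 35 g; origin at the centre of its underside
- buckle_b: second roller buckle lying in the pan: brass rectangular frame 44 x 38 x 8 mm, 35 g; origin at the centre of its underside
- buckle_c: third roller buckle lying in the pan: brass rectangular frame 44 x 38 x 8 mm, 35 g; origin at the centre of its underside
- ring_a: first plain steel strap ring, 38 mm across, 5.5 mm thick, 25 g; origin at the centre of its underside
- ring_b: second plain steel strap ring, 38 mm across, 5.5 mm thick, 25 g; origin at the centre of its underside
- tape_measure: bystander: yellow and black tape measure, 56 x 109 x 34 mm, origin at the centre of its underside; to be left where it is
- spool_sand: bystander: upright spool of sand-coloured thread, 43 mm across, 52 mm high, origin at the centre of its underside; to be left where it is
- beeswax: bystander: yellow cake of beeswax, 34 x 46 x 19 mm, origin at the centre of its underside; to be left where it is
Not all that is in view belongs to the job. Leave any green or red look-alike of the ring_a alone.

How it is judged:
By the outcome, as a careful person would: the job done as asked, in the order asked, and still so for the second after the job is handed in, with the robot touching nothing.
It also fails if it takes over 51 s, if anything falls off the work surface, if the arm or the gripper's body presses on something with over 40 N, if the wrist force passes 120 N, or if a joint passes its speed limit or range.

## Working session

There is one attempt and no reset: what is moved stays moved. The work goes in short steps, Python scripts to look and compute and a tool call to move; the robot and the scene stay as the last step left them, time stands still between calls to the robot, and variables do not carry over. Pictures are saved under pics/ and viewed, at most 11 in all, crops included, and the job is handed in when it is done.

Besides the shell and the picture viewer there is one more tool, called after "Emit:" by a JSON object that holds its "api" and its "payload", one argument or row to a line. move_arm: Moves the arm, as the interface text tells. Its arguments: {"type":"object","properties":{"moves":{"type":"array","items":{"type":"array","items":{"type":"number"}}},"newtons":{"type":"number"}},"required":["moves"]}

```bash
mkdir -p pics; cat > h.py <<'E'
import numpy as np, cv2
from workcell import *
def ray(cam,row,col):
    c=get_calibration(cam);T=np.array(c["cam_to_world"])
    d=T[:3,:3]@np.array([(col-c["cx"])/c["fx"],(row-c["cy"])/c["fy"],1.]);return T[:3,3],d/np.linalg.norm(d)
def atz(cam,row,col,z):
    o,d=ray(cam,row,col);return o+d*(z-o[2])/d[2]
def tri(a,b):
    (o1,d1),(o2,d2)=a,b
    A=np.c_[d1,-d2];s=np.linalg.lstsq(A,o2-o1,rcond=None)[0]
    p,q=o1+s[0]*d1,o2+s[1]*d2;return (p+q)/2,np.linalg.norm(p-q)
def proj(cam,P):
    c=get_calibration(cam);T=np.linalg.inv(np.array(c["cam_to_world"]))
    p=T[:3,:3]@np.array(P)+T[:3,3];return p[1]/p[2]*c["fy"]+c["cy"],p[0]/p[2]*c["fx"]+c["cx"]
E
python3 - <<'E'
from h import *
np.set_printoptions(precision=4,suppress=True)
ims=[camera("top"),camera("side")]
for n,i in zip(["top","side"],ims): cv2.imwrite(f"pics/{n}0.png",i[...,::-1])
for n in ["top","side"]:
    c=get_calibration(n);print(n,np.array(c["cam_to_world"])[:3,3])
Z=dict(stand=.003,tray_hinge=.093,tray_handle=.114,lip_left=.101,lip_right=.101,parts_box=.003,tape_measure=.003,spool_sand=.003,beeswax=.003)
for l,z in Z.items():
    r={}
    for cam in ["top","side"]:
        m=mark_of(l,cam)
        for k in m[:2]: print(l,cam,np.round(k["point"],1),round(k["conf"],2),atz(cam,*k["point"],z))
        if m: r[cam]=m[0]["point"]
    if len(r)==2: print("   tri",*tri(ray("top",*r["top"]),ray("side",*r["side"])))
print(state())
E
```

```text
top [ 0.5398 -0.1388  1.1579]
side [ 0.5992 -0.9282  0.5247]
stand top [242.  279.7] 0.7 [ 0.5135 -0.1352  0.003 ]
stand side [235.  240.5] 0.68 [ 0.5205 -0.1258  0.003 ]
   tri [ 0.5175 -0.1349  0.0088] 0.0076740889417533575
tray_hinge top [245.6 319.1] 0.58 [ 0.5064 -0.2152  0.093 ]
tray_hinge top [141.8 155.3] 0.5 [0.7262 0.114  0.093 ]
tray_hinge side [223.3 229.7] 0.61 [ 0.5115 -0.2236  0.093 ]
tray_hinge side [201.8 316.7] 0.58 [ 0.6801 -0.1484  0.093 ]
   tri [ 0.5083 -0.2153  0.0879] 0.004243923545576363
tray_handle top [228.3 215.9] 0.95 [ 0.5463 -0.0092  0.114 ]
tray_handle top [246.5 318.3] 0.74 [ 0.5053 -0.2121  0.114 ]
tray_handle side [165.1 249.3] 0.74 [ 0.5398 -0.008   0.114 ]
   tri [ 0.5431 -0.0095  0.1148] 0.006411279982923042
lip_left top [277.1 336.7] 0.77 [ 0.4427 -0.2483  0.101 ]
lip_left side [231.4 192.2] 0.84 [ 0.4484 -0.2614  0.101 ]
lip_left side [185.6 253.8] 0.17 [ 0.5521 -0.0857  0.101 ]
   tri [ 0.4437 -0.2488  0.093 ] 0.003599657595123729
lip_right top [220.8 345.3] 0.8 [ 0.5553 -0.2688  0.101 ]
lip_right top [243.7 314.6] 0.18 [ 0.5107 -0.2057  0.101
[... 807 characters left out ...]
eeswax top [240.4 279.8] 0.38 [ 0.5171 -0.1355  0.003 ]
beeswax side [264.7 354.7] 0.84 [ 0.7474 -0.2392  0.003 ]
   tri [ 0.7466 -0.2441  0.0067] 0.0005722074739274416
{'t': 1.0, 'joint_pos': array([ 0.6963,  0.5993, -0.0025,  1.5994,  0.0018,  0.9429, -0.0798]), 'qvel': array([-0.0016, -0.0005,  0.0009,  0.0002,  0.0003, -0.001 , -0.001 ]), 'joint_efforts': array([  0.0002, -77.6235,   1.5638, -25.8393,   0.0124,   0.002 ,
        -0.    ]), 'tool_pos': array([ 0.5189, -0.5062,  0.1996]), 'tcp_rot': array([ 0.9215,  0.3884, -0.    , -0.    ]), 'wrist_force': array([-0.3146,  0.2897,  1.1268]), 'torque': array([-0.0622, -0.0268, -0.0263]), 'grasp_force': 0.0, 'opening': 0.08501703611586837}
```

View pictures.

View pics/top0.png

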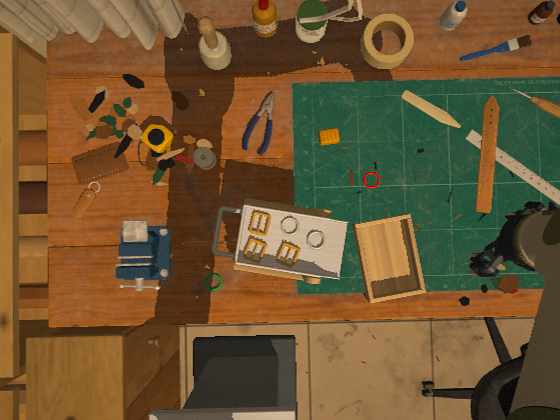

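View pics/side0.png

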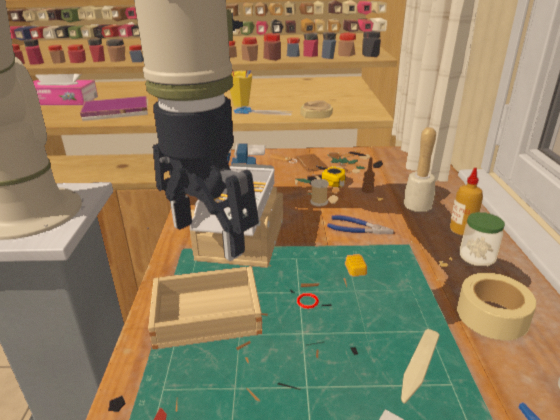

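The top view shows the tray with its handle at (222,228) and lip at (344,245), holding three brass buckles and two steel rings. The box is at about (390,258). The look-alike rings are green at (213,282) and red at (371,180). Neither is in the pan, so I leave both alone. In the side view the gripper hides part of the tray. Next I fit the stand and box poses and make one enlarged crop.

```bash
cat > fit.py <<'E'
from h import *
from scipy.optimize import least_squares
np.set_printoptions(precision=4,suppress=True)
def pose(p,L): 
    c,s=np.cos(p[2]),np.sin(p[2]);return [p[0]+c*L[0]-s*L[1],p[1]+s*L[0]+c*L[1],L[2]+.003]
def fit(obs,p0):
    f=lambda p:np.concatenate([np.subtract(proj(c,pose(p,L)),px) for c,px,L in obs])
    r=least_squares(f,p0,loss="soft_l1");return r.x,f(r.x).reshape(-1,2)
E
python3 - <<'E'
from fit import *
obs=[("top",(242,279.7),(0,0,0)),("side",(235,240.5),(0,0,0)),("top",(245.6,319.1),(0,-.08,.09)),("side",(223.3,229.7),(0,-.08,.09)),
("top",(228.3,215.9),(0,.125,.111)),("side",(165.1,249.3),(0,.125,.111)),("top",(277.1,336.7),(-.055,-.13,.098)),("side",(231.4,192.2),(-.055,-.13,.098)),
("top",(220.8,345.3),(.055,-.13,.098)),("side",(235,249.1),(.055,-.13,.098))]
p,r=fit(obs,[.52,-.13,-.17]);print("stand",p);print(r)
# refine box: draw
img=cv2.imread("pics/top0.png")
K=[(-.085,.06,.045),(.085,.06,.045),(.085,-.06,.045),(-.085,-.06,.045)]
ob=[("top",(301,370),K[0]),("top",(222,357),K[1]),("top",(215,411),K[2]),("top",(290,425),K[3]),("top",(255.6,387.6),(0,0,0)),("side",(315.2,203.9),(0,0,0))]
b,r=fit(ob,[.478,-.37,.16]);print("box",b);print(r)
s=3.3;o=(195,200)
c=cv2.resize(img[195:325,200:440],None,fx=s,fy=s,interpolation=cv2.INTER_CUBIC)
for q,LL in ((b,K),(p,[(-.055,-.13,.098),(.055,-.13,.098),(0,.125,.111),(-.04,.125,.111),(.04,.125,.111),(-.075,-.095,.07),(.075,-.095,.07)])):
    for L in LL:
        y,x=proj("top",pose(q,L));cv2.drawMarker(c,(int((x-200)*s),int((y-195)*s)),(255,0,255),0,12,1)
cv2.imwrite("pics/crop1.png",c)
E
```

```text
stand [ 0.5209 -0.1336 -0.1714]
[[-3.312  -0.7849]
 [ 2.0087 -0.0335]
 [-0.3774 -1.3594]
 [-3.0466 -1.7941]
 [ 2.0697  0.6867]
 [ 0.4243  0.9996]
 [-0.9564  2.0079]
 [-2.6718 -1.3978]
 [ 1.1609  1.1751]
 [-1.9016  1.6059]]
box [ 0.4769 -0.3696  0.1374]
[[ 0.7416 -0.2522]
 [ 0.017  -0.7003]
 [-2.0811  1.1164]
 [ 2.5274  0.9043]
 [ 0.5155 -0.8873]
 [ 0.2417  1.8487]]
```

View pics/crop1.png

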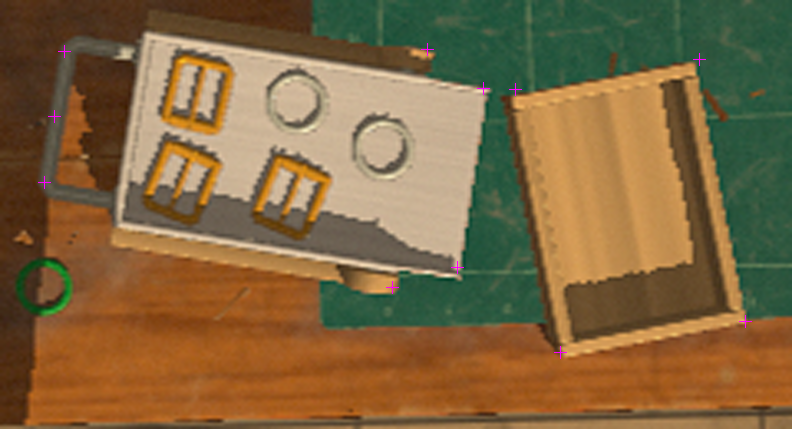

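```bash
cat >> fit.py <<'E'
def down(yaw): # rotation matrix with tool y along -(local y) of a thing at yaw
    y=np.array([np.sin(yaw),-np.cos(yaw),0]);z=np.array([0,0,-1.]);return np.c_[np.cross(y,z),y,z]
def plan(start,wps):
    """start=(xyz,R); wps=[(xyz,yaw,n,jaw)] -> rows"""
    from scipy.spatial.transform import Rotation as Ro
    p,R=np.array(start[0],float),np.array(start[1]);y0=np.arctan2(R[0,1],-R[1,1]);rows=[]
    for q,yaw,n,jaw in wps:
        P0,Y0=p.copy(),y0
        for k in range(1,n+1):
            t=P0+(np.array(q)-P0)*k/n;Y=Y0+(yaw-Y0)*k/n;Rn=down(Y)
            d=np.round(R.T@(t-p)*100,2);w=np.round(Ro.from_matrix(R.T@Rn).as_rotvec(),3)
            rows.append([*d.tolist(),*w.tolist(),jaw]);p=p+R@d/100;R=R@Ro.from_rotvec(w).as_matrix()
        y0=np.arctan2(R[0,1],-R[1,1])
    print(len(rows));print(str([[float(v)+0 for v in r] for r in rows]).replace(" ","").replace("0.0,","0,"))
E
python3 - <<'E'
from fit import *
from scipy.spatial.transform import Rotation as Ro
f=lambda u,v:(v/3.3+195,u/3.3+200)
obs=[("top",(242,279.7),(0,0,0)),("side",(235,240.5),(0,0,0)),("top",(245.6,319.1),(0,-.08,.09)),("side",(223.3,229.7),(0,-.08,.09)),
("top",(228.3,215.9),(0,.125,.111)),("side",(165.1,249.3),(0,.125,.111)),("top",(277.1,336.7),(-.055,-.13,.098)),("side",(231.4,192.2),(-.055,-.13,.098)),
("top",(220.8,345.3),(.055,-.13,.098)),("side",(235,249.1),(.055,-.13,.098)),
("top",f(487,93),(.058,-.13,.110)),("top",f(461,277),(-.058,-.13,.110)),("top",f(145,33),(.058,.08,.126)),("top",f(118,225),(-.058,.08,.126)),("top",f(56,117),(0,.125,.111))]
p,r=fit(obs,[.52,-.13,-.17]);print("stand",p);print(r[10:])
K=[(-.085,.06,.045),(.085,.06,.045),(.085,-.06,.045),(-.085,-.06,.045)]
ob=[("top",f(563,355),K[0]),("top",f(510,98),K[1]),("top",f(694,63),K[2]),("top",f(745,317),K[3]),("top",(255.6,387.6),(0,0,0)),("side",(315.2,203.9),(0,0,0))]
b,r=fit(ob,[.478,-.37,.16]);print("box",b);print(r)
np.save("stand.npy",p);np.save("box.npy",b)
g=np.array(pose(b,(0,-.0555,0)));print("wall",g)
s=state();R=Ro.from_quat(s["tcp_rot"]).as_matrix();print(s["tool_pos"],R[:,1])
g[2]=.12;lo=g.copy();lo[2]=.020
plan((s["tool_pos"],R),[(g,b[2],7,.6),(lo,b[2],5,.6),(lo,b[2],1,.6)])
E
```

```text
stand [ 0.5203 -0.1346 -0.1746]
[[-2.2886  0.4376]
 [-0.2732 -0.1491]
 [-0.2816 -0.5582]
 [ 0.0645 -1.4465]
 [ 0.0082  0.1574]]
box [ 0.4752 -0.3687  0.1695]
[[ 0.6897  0.1632]
 [-0.7208  0.2381]
 [-1.0011 -0.0314]
 [ 1.1807  0.8313]
 [ 1.3252 -1.2869]
 [-0.1309  0.8744]]
wall [ 0.4845 -0.4234  0.003 ]
[ 0.5189 -0.5062  0.1996] [ 0.7158 -0.6983 -0.    ]
13
[[0.5,-1.18,1.14,0,0,0.09,0.6],[0.4,-1.22,1.13,0,0,0.09,0.6],[0.29,-1.25,1.14,0,0,0.089,0.6],[0.17,-1.27,1.14,0,0,0.09,0.6],[0.06,-1.28,1.13,0,0,0.09,0.6],[-0.06,-1.28,1.14,0,0,0.09,0.6],[-0.17,-1.27,1.14,0,0,0.089,0.6],[0,0,2.0,0,0,0,0.6],[0,0,2.0,0,0,0,0.6],[0,0,2.0,0,0,0,0.6],[0,0,2.0,0,0,0,0.6],[0,0,2.0,0,0,0,0.6],[0,0,0,0,0,0,0.6]]
```

Emit:
{"api": "move_arm", "payload": {
  "moves": [
    [0.5,-1.18,1.14,0,0,0.09,0.6],
    [0.4,-1.22,1.13,0,0,0.09,0.6],
    [0.29,-1.25,1.14,0,0,0.089,0.6],
    [0.17,-1.27,1.14,0,0,0.09,0.6],
    [0.06,-1.28,1.13,0,0,0.09,0.6],
    [-0.06,-1.28,1.14,0,0,0.09,0.6],
    [-0.17,-1.27,1.14,0,0,0.089,0.6],
    [0,0,2.0,0,0,0,0.6],
    [0,0,2.0,0,0,0,0.6],
    [0,0,2.0,0,0,0,0.6],
    [0,0,2.0,0,0,0,0.6],
    [0,0,1.8,0,0,0,0.6],
    [0,0,0,0,0,0,0.6]
  ],
  "newtons": 40
}}

```text
t: 2.3
tool_pos: [0.4836, -0.4224, 0.0198]
tcp_rot: [0.996, 0.085, -0.001, -0.001]
wrist_force: [0.3, -0.6, 0.8]
opening: 0.0512
grasp_force: 0.0
```

Emit:
{"api": "move_arm", "payload": {
  "moves": [
    [0,0,0,0,0,0,0],
    [0,0,0,0,0,0,0],
    [0,0,0,0,0,0,0],
    [0,0,0,0,0,0,0],
    [0,0,0,0,0,0,0],
    [0,0,0,0,0,0,0]
  ]
}}

```text
t: 2.9
tool_pos: [0.4847, -0.4234, 0.0223]
tcp_rot: [0.996, 0.085, 0.0, 0.0]
wrist_force: [-0.3, 0.2, 0.6]
opening: -0.0001
grasp_force: 0.0
```

The fingers closed completely, so they missed the wall. I look before going on.

```bash
python3 - <<'E'
from h import *
a=camera("top");b=camera("side")
s=cv2.resize(a[190:330,330:500],None,fx=3,fy=3);t=b[200:400,90:330]
t=cv2.resize(t,None,fx=1.2*1.0,fy=1.2)
H=max(s.shape[0],t.shape[0]);im=np.zeros((H,s.shape[1]+t.shape[1],3),np.uint8);im[:s.shape[0],:s.shape[1]]=s;im[:t.shape[0],s.shape[1]:]=t
im=im[:, :800]
cv2.imwrite("pics/c2.png",im[...,::-1])
print(state()["wrist_force"],state()["torque"])
for c in("top","side"):
  for k in mark_of("parts_box",c)[:2]: print(c,k,atz(c,*k["point"],.003))
E
```

```text
[1.01026035 0.30610157 0.15475202] [-0.01293028 -0.01767592 -0.02682828]
top {'point': [255.0, 387.7], 'conf': 0.96} [ 0.47932678 -0.37188175  0.003     ]
side {'point': [315.4, 205.6], 'conf': 0.8} [ 0.47667211 -0.36952624  0.003     ]
```

View pics/c2.png

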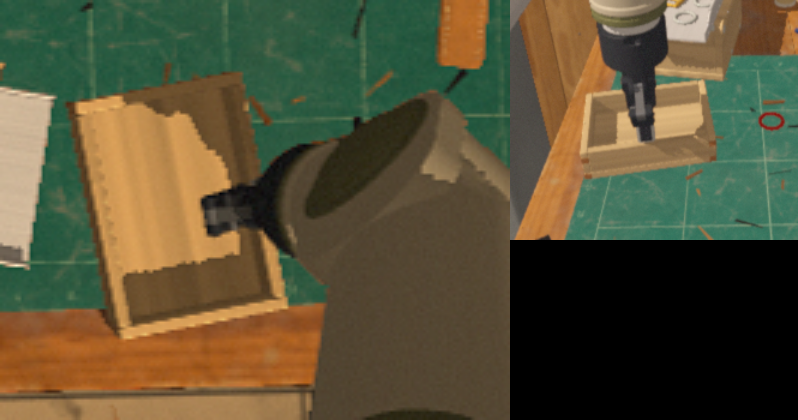

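```bash
python3 - <<'E'
from fit import *
b=np.load("box.npy");t=state()["tool_pos"]
for c in("top","side"):
    print(c,"tcp",np.round(proj(c,t),1),"tcp+5cm",np.round(proj(c,t+[0,0,.05]),1),"wall top",np.round(proj(c,pose(b,(0,-.0555,.045))),1),[np.round(proj(c,pose(b,(x,y,.045))),1).tolist() for x in(-.085,.085) for y in(-.06,.06)])
a=camera("side");cv2.imwrite("pics/c3.png",cv2.resize(a[250:360,130:280],None,fx=4,fy=4,interpolation=cv2.INTER_CUBIC)[...,::-1])
E
```

```text
top tcp [252.4 413.2] tcp+5cm [253.4 419.3] wall top [253.  416.3] [[292.2, 426.6], [303.3, 370.8], [213.1, 410.3], [224.0, 354.8]]
side tcp [330.7 205. ] tcp+5cm [306.  201.8] wall top [318.1 203.3] [[328.3, 145.6], [278.0, 150.9], [312.3, 259.2], [265.8, 249.3]]
```

View pics/c3.png

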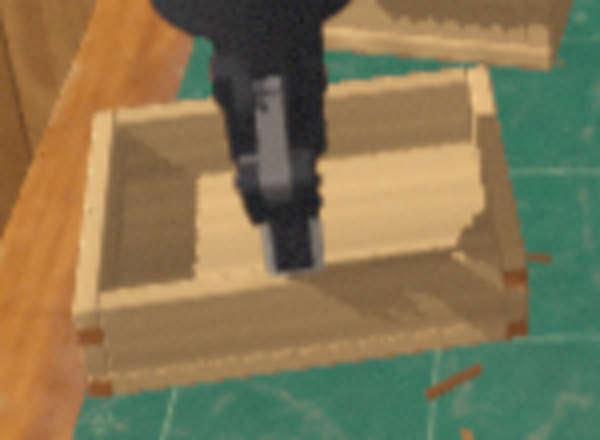

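```bash
python3 - <<'E'
from fit import *
a=camera("top");t=state()["tool_pos"];c=cv2.resize(a[210:310,350:450],None,fx=6,fy=6,interpolation=cv2.INTER_CUBIC)
for dz in(0,.05,.1,.15):
    y,x=proj("top",t+[0,0,dz]);cv2.drawMarker(c,(int((x-350)*6),int((y-210)*6)),(255,0,0),0,10,1)
cv2.imwrite("pics/c4.png",c[...,::-1])
E
```

```text
(no output)
```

View pics/c4.png

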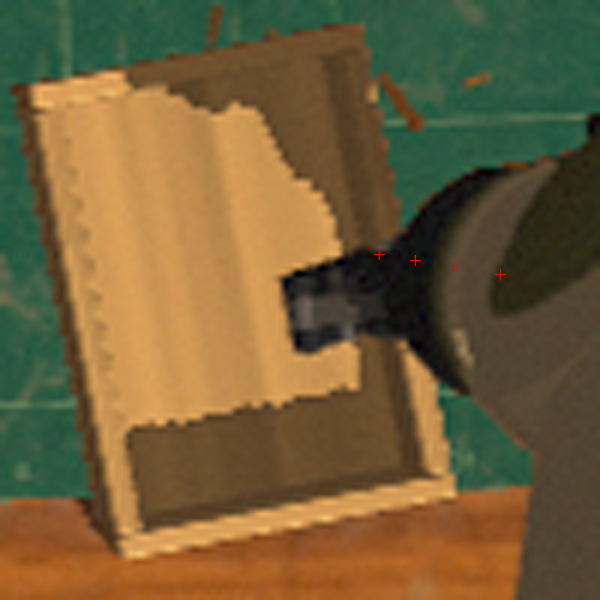

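```bash
python3 - <<'E'
from fit import *
t=np.array([.5189,-.5062,.1996]);y=np.array([.716,-.698,0])
for s in(-.0425,0,.0425):
  for dz in(0,.013,.028,.04): print(s,dz,np.round(proj("side",t+s*y+[0,0,dz]),1))
a=cv2.imread("pics/side0.png")
cv2.imwrite("pics/c5.png",cv2.resize(a[130:280,140:290],None,fx=4,fy=4,interpolation=cv2.INTER_CUBIC))
print(grip_depth, state()["tool_pos"],state()["opening"],state()["joint_pos"])
E
```

```text
-0.0425 0 [257.3 188.7]
-0.0425 0.013 [248.7 187.5]
-0.0425 0.028 [238.6 186.1]
-0.0425 0.04 [230.2 184.9]
0 0 [271.6 210.3]
0 0.013 [262.7 209.3]
0 0.028 [252.2 208.1]
0 0.04 [243.6 207.1]
0.0425 0 [287.3 234.1]
0.0425 0.013 [278.1 233.3]
0.0425 0.028 [267.3 232.4]
0.0425 0.04 [258.4 231.7]
0.0187 [ 0.4846 -0.4234  0.022 ] 2.547680711461448e-05 [ 0.5524  0.7287  0.1199  1.9219 -0.1666  0.5005 -0.6125]
```

View pics/c5.png

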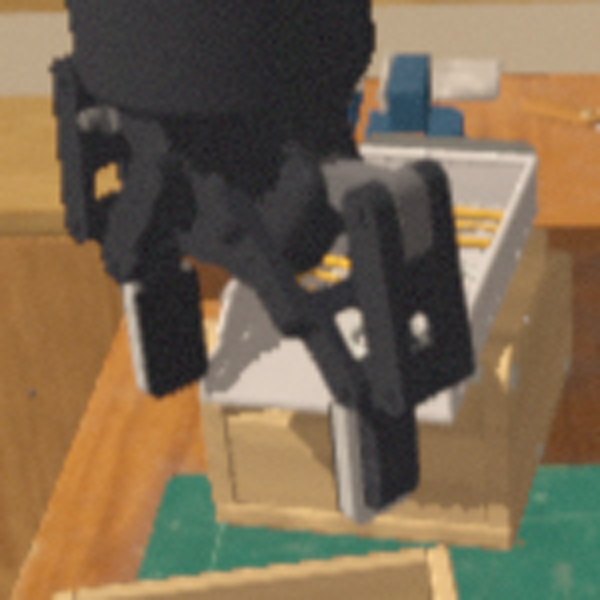

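The shut fingertips appear on top of the wall rim, near (317,204) in the side view. That puts the real tips about 28 mm above the reported TCP, and the start picture shows the same offset. I open again and go lower in guarded steps.

Emit:
{"api": "move_arm", "payload": {
  "moves": [
    [0,0,-1.0,0,0,0,0.6],
    [0,0,0,0,0,0,0.6],
    [0,0,0,0,0,0,0.6],
    [0,0,0,0,0,0,0.6],
    [0,0,1.0,0,0,0,0.6],
    [0,0,1.0,0,0,0,0.6],
    [0,0,0.5,0,0,0,0.6],
    [0,0,0,0,0,0,0.6]
  ]
}}

```text
t: 4.0
tool_pos: [0.4838, -0.4228, 0.0054]
tcp_rot: [0.996, 0.085, -0.001, -0.001]
wrist_force: [-0.8, 0.5, -0.4]
opening: 0.0512
grasp_force: 0.0
```

Emit:
{"api": "move_arm", "payload": {
  "moves": [
    [0,0,0.5,0,0,0,0.6],
    [0,0,0.4,0,0,0,0.6],
    [0,0,0,0,0,0,0.6]
  ]
}}

```text
t: 4.3
tool_pos: [0.4843, -0.4232, -0.0026]
tcp_rot: [0.996, 0.085, -0.0, -0.0]
wrist_force: [-0.1, 0.1, -0.5]
opening: 0.0512
grasp_force: 0.0
```

Emit:
{"api": "move_arm", "payload": {
  "moves": [
    [0,0,0,0,0,0,0],
    [0,0,0,0,0,0,0],
    [0,0,0,0,0,0,0],
    [0,0,0,0,0,0,0],
    [0,0,0,0,0,0,0]
  ],
  "newtons": 40
}}

```text
t: 4.8
tool_pos: [0.4848, -0.4235, -0.0017]
tcp_rot: [0.996, 0.085, 0.0, 0.0]
wrist_force: [0.0, 0.6, 4.0]
opening: 0.0083
grasp_force: 39.9
```

```bash
python3 - <<'E'
from fit import *
p=np.load("stand.npy");b=np.load("box.npy");s=state()
from scipy.spatial.transform import Rotation as Ro
g=np.array(pose(p,(0,-.2165,0)));g[2]=s["tool_pos"][2]
print(g)
plan((s["tool_pos"],down(b[2])),[(g,p[2],18,0),(g,p[2],2,0)])
E
```

```text
[ 0.4826 -0.3478 -0.0017]
20
[[0.06,-0.42,0,0,0,0.019,0.0],[0.05,-0.41,0,0,0,0.019,0.0],[0.04,-0.42,0,0,0,0.019,0.0],[0.04,-0.42,0,0,0,0.019,0.0],[0.03,-0.42,0,0,0,0.02,0.0],[0.02,-0.42,0,0,0,0.019,0.0],[0.01,-0.42,0,0,0,0.019,0.0],[0,-0.42,0,0,0,0.019,0.0],[0,-0.42,0,0,0,0.019,0.0],[-0.02,-0.42,0,0,0,0.019,0.0],[-0.02,-0.42,0,0,0,0.019,0.0],[-0.03,-0.42,0,0,0,0.019,0.0],[-0.03,-0.42,0,0,0,0.02,0.0],[-0.05,-0.42,0,0,0,0.019,0.0],[-0.05,-0.41,0,0,0,0.019,0.0],[-0.06,-0.42,0,0,0,0.019,0.0],[-0.07,-0.41,0,0,0,0.019,0.0],[-0.08,-0.42,0,0,0,0.019,0.0],[0,0,0,0,0,0,0.0],[0,0,0,0,0,0,0.0]]
```

Emit:
{"api": "move_arm", "payload": {
  "moves": [
    [0.06,-0.42,0,0,0,0.019,0],
    [0.05,-0.41,0,0,0,0.019,0],
    [0.04,-0.42,0,0,0,0.019,0],
    [0.04,-0.42,0,0,0,0.019,0],
    [0.03,-0.42,0,0,0,0.02,0],
    [0.02,-0.42,0,0,0,0.019,0],
    [0.01,-0.42,0,0,0,0.019,0],
    [0,-0.42,0,0,0,0.019,0],
    [0,-0.42,0,0,0,0.019,0],
    [-0.02,-0.42,0,0,0,0.019,0],
    [-0.02,-0.42,0,0,0,0.019,0],
    [-0.03,-0.42,0,0,0,0.019,0],
    [-0.03,-0.42,0,0,0,0.02,0],
    [-0.05,-0.42,0,0,0,0.019,0],
    [-0.05,-0.41,0,0,0,0.019,0],
    [-0.06,-0.42,0,0,0,0.019,0],
    [-0.07,-0.41,0,0,0,0.019,0],
    [-0.08,-0.42,0,0,0,0.019,0],
    [0,0,0,0,0,0,0],
    [0,0,0,0,0,0,0]
  ]
}}

```text
t: 6.8
tool_pos: [0.4825, -0.3473, -0.0017]
tcp_rot: [0.996, -0.087, 0.0, 0.0]
wrist_force: [-1.1, -0.9, 6.9]
opening: 0.0082
grasp_force: 40.5
```

```bash
python3 - <<'E'
from fit import *
a=camera("top");b=camera("side");p=np.load("stand.npy");print(p)
A=cv2.resize(a[190:310,320:440],None,fx=4,fy=4,interpolation=cv2.INTER_CUBIC);B=cv2.resize(b[170:330,140:245],None,fx=3,fy=3,interpolation=cv2.INTER_CUBIC)
cv2.imwrite("pics/c6.png",np.hstack([A,B])[...,::-1])
for c in("top","side"):
  for k in mark_of("parts_box",c)[:1]: print(c,k,atz(c,*k["point"],.003))
  for l in("lip_left","lip_right"):
    for k in mark_of(l,c)[:1]: print(l,c,k,atz(c,*k["point"],.101))
print(pose(p,(0,-.158,0)))
E
```

```text
[ 0.5203 -0.1346 -0.1746]
top {'point': [251.8, 350.8], 'conf': 0.64} [ 0.4883 -0.291   0.003 ]
lip_left top {'point': [278.5, 336.7], 'conf': 0.69} [ 0.4399 -0.2482  0.101 ]
lip_right top {'point': [222.6, 344.6], 'conf': 0.64} [ 0.5517 -0.2673  0.101 ]
side {'point': [284.8, 218.6], 'conf': 0.58} [ 0.4903 -0.2907  0.003 ]
lip_right side {'point': [234.5, 249.1], 'conf': 0.61} [ 0.5502 -0.2755  0.101 ]
[np.float64(0.4927978946947318), np.float64(-0.29023861803717244), 0.003]
```

View pics/c6.png

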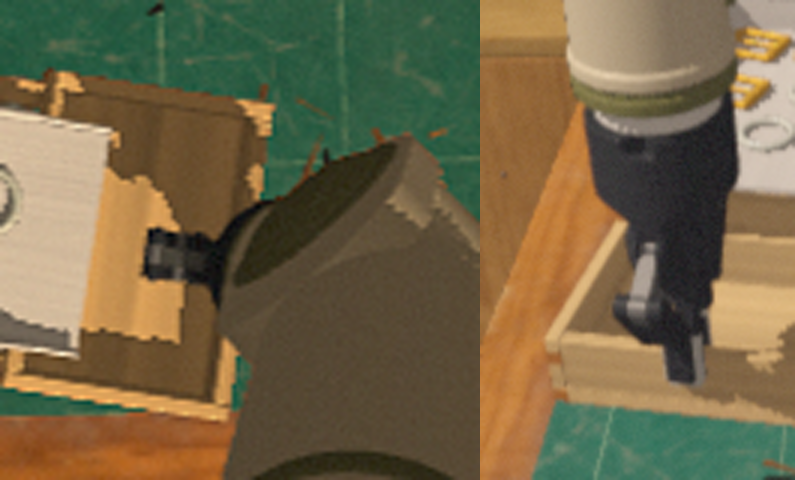

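Emit:
{"api": "move_arm", "payload": {
  "moves": [
    [0,-0.1,0,0,0,0,0],
    [0,-0.1,0,0,0,0,0],
    [0,-0.1,0,0,0,0,0],
    [0,-0.1,0,0,0,0,0],
    [0,0,0,0,0,0,0]
  ]
}}

```text
t: 7.7
tool_pos: [0.4833, -0.3442, -0.0017]
tcp_rot: [0.996, -0.088, 0.0, 0.001]
wrist_force: [-0.7, -3.8, 6.1]
opening: 0.008
grasp_force: 40.2
```

```bash
python3 - <<'E'
from fit import *
p=np.load("stand.npy");s=state();t=s["tool_pos"]
h=np.array(pose(p,(0,.125,0)));print(h)
plan((t,down(p[2])),[(t,p[2],4,.4),(t+[0,0,.16],p[2],5,.4),([*h[:2],.158],p[2],10,.4)])
E
```

```text
[ 0.542  -0.0115  0.003 ]
19
[[0,0,0,0,0,0,0.4],[0,0,0,0,0,0,0.4],[0,0,0,0,0,0,0.4],[0,0,0,0,0,0,0.4],[0,0,-3.2,0,0,0,0.4],[0,0,-3.2,0,0,0,0.4],[0,0,-3.2,0,0,0,0.4],[0,0,-3.2,0,0,0,0.4],[0,0,-3.2,0,0,0,0.4],[0,-3.38,0,0,0,0,0.4],[0,-3.38,0.01,0,0,0,0.4],[0,-3.37,0,0,0,0,0.4],[0,-3.38,0,0,0,0,0.4],[0,-3.38,0.01,0,0,0,0.4],[0,-3.38,0,0,0,0,0.4],[0,-3.38,0,0,0,0,0.4],[0,-3.38,0.01,0,0,0,0.4],[0,-3.37,0,0,0,0,0.4],[0,-3.38,0,0,0,0,0.4]]
```

Emit:
{"api": "move_arm", "payload": {
  "moves": [
    [0,0,0,0,0,0,0.4],
    [0,0,0,0,0,0,0.4],
    [0,0,0,0,0,0,0.4],
    [0,0,-1.0,0,0,0,0.4],
    [0,0,-3.0,0,0,0,0.4],
    [0,0,-3.0,0,0,0,0.4],
    [0,0,-3.0,0,0,0,0.4],
    [0,0,-3.0,0,0,0,0.4],
    [0,0,-3.0,0,0,0,0.4],
    [0,-3.38,0,0,0,0,0.4],
    [0,-3.38,0,0,0,0,0.4],
    [0,-3.38,0,0,0,0,0.4],
    [0,-3.38,0,0,0,0,0.4],
    [0,-3.38,0,0,0,0,0.4],
    [0,-3.38,0,0,0,0,0.4],
    [0,-3.38,0,0,0,0,0.4],
    [0,-3.38,0,0,0,0,0.4],
    [0,-3.38,0,0,0,0,0.4],
    [0,-3.38,0,0,0,0,0.4]
  ]
}}

```text
t: 9.6
tool_pos: [0.5415, -0.0093, 0.1586]
tcp_rot: [0.996, -0.087, 0.0, -0.0]
wrist_force: [0.4, -0.1, 0.1]
opening: 0.0342
grasp_force: 0.0
```

```bash
python3 - <<'E'
from fit import *
a=camera("top");b=camera("side");p=np.load("stand.npy");print(state()["tool_pos"])
A=cv2.resize(a[190:320,310:440],None,fx=4,fy=4,interpolation=cv2.INTER_CUBIC)
for x,y in((-.076,.051),(.076,.051),(-.076,-.051),(.076,-.051)):
    r,c=proj("top",pose(p,(x,-.157+y,.045)));cv2.drawMarker(A,(int((c-310)*4),int((r-190)*4)),(255,0,0),0,10,1)
B=cv2.resize(b[130:300,190:280],None,fx=3,fy=3,interpolation=cv2.INTER_CUBIC);B=np.vstack([B,np.zeros((10,270,3),np.uint8)])
cv2.imwrite("pics/c7.png",np.hstack([A,B])[:520,...,::-1]) if A.shape[0]==B.shape[0] else cv2.imwrite("pics/c7.png",np.hstack([A,B[:A.shape[0]]])[...,::-1])
for c in("top","side"):
  for l in("parts_box","tray_handle"):
    for k in mark_of(l,c)[:1]: print(l,c,k,atz(c,*k["point"],.003 if l[0]=="p" else .114))
E
```

```text
[ 0.5422 -0.0055  0.1582]
parts_box top {'point': [250.9, 350.9], 'conf': 0.75} [ 0.4903 -0.2913  0.003 ]
tray_handle top {'point': [145.0, 156.1], 'conf': 0.54} [0.716  0.1075 0.114 ]
parts_box side {'point': [283.8, 222.2], 'conf': 0.69} [ 0.4966 -0.2881  0.003 ]
tray_handle side {'point': [164.7, 250.8], 'conf': 0.76} [ 0.5431 -0.006   0.114 ]
```

View pics/c7.png

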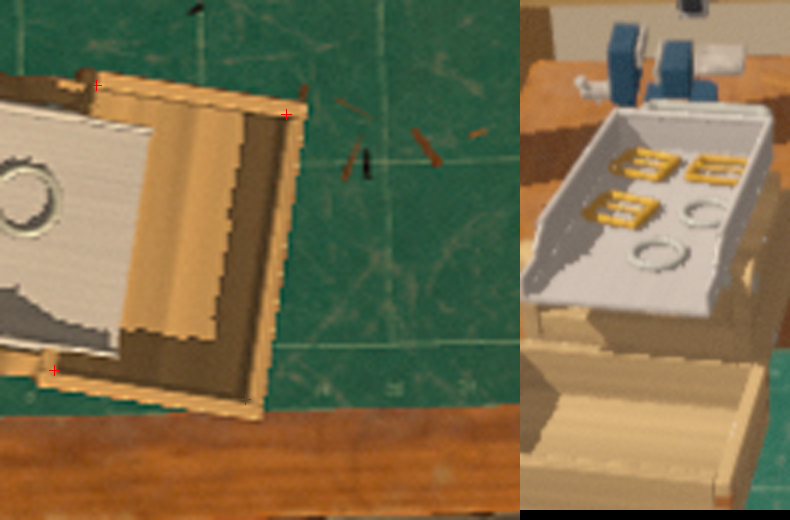

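Both views show the box straight under the lip, its rear wall at the stand's front face and the lip well inside the opening. The predicted inner corners (red) fall on the walls. All five pieces are still in the pan. Now I go to the handle.

Emit:
{"api": "move_arm", "payload": {
  "moves": [
    [0,0.4,0.5,0,0,0,0.4],
    [0,0,2.0,0,0,0,0.4],
    [0,0,2.0,0,0,0,0.4],
    [0,0,1.5,0,0,0,0.4],
    [0,0,1.0,0,0,0,0.4],
    [0,0,1.0,0,0,0,0.4],
    [0,0,1.0,0,0,0,0.4],
    [0,0,0,0,0,0,0.4]
  ]
}}

```text
t: 10.7
tool_pos: [0.5404, -0.0151, 0.0669]
tcp_rot: [0.996, -0.087, -0.001, 0.0]
wrist_force: [-0.5, 0.0, 0.2]
opening: 0.0343
grasp_force: 0.0
```

Emit:
{"api": "move_arm", "payload": {
  "moves": [
    [0,0,0,0,0,0,0],
    [0,0,0,0,0,0,0],
    [0,0,0,0,0,0,0],
    [0,0,0,0,0,0,0],
    [0,0,0,0,0,0,0]
  ],
  "newtons": 20
}}

```text
t: 11.2
tool_pos: [0.5418, -0.0115, 0.0686]
tcp_rot: [0.996, -0.086, 0.0, -0.002]
wrist_force: [0.5, 11.1, -1.8]
opening: 0.0089
grasp_force: 22.7
```

```bash
cat > arc.py <<'E'
import numpy as np,sys
def rows(phis,a=np.arctan2(21,205),R=20.61,jaw=0):
    phis=np.array(phis);q=np.c_[-R*np.cos(a+phis),-R*np.sin(a+phis)];q=np.round(q-q[0],2);d=np.diff(q,axis=0)
    print(str([[0,round(float(y),2),round(float(z),2),0,0,0,jaw] for y,z in d]))
E
python3 -c "
from arc import *
rows(np.r_[np.linspace(0,.22,8),np.linspace(.22,.35,14)[1:]])
rows(np.linspace(.35,.58,21))
rows(np.linspace(.58,.82,16))"
```

```text
[[0, 0.08, -0.64, 0, 0, 0, 0], [0, 0.09, -0.64, 0, 0, 0, 0], [0, 0.12, -0.64, 0, 0, 0, 0], [0, 0.14, -0.63, 0, 0, 0, 0], [0, 0.15, -0.63, 0, 0, 0, 0], [0, 0.18, -0.63, 0, 0, 0, 0], [0, 0.19, -0.61, 0, 0, 0, 0], [0, 0.07, -0.2, 0, 0, 0, 0], [0, 0.07, -0.19, 0, 0, 0, 0], [0, 0.07, -0.2, 0, 0, 0, 0], [0, 0.07, -0.19, 0, 0, 0, 0], [0, 0.07, -0.19, 0, 0, 0, 0], [0, 0.08, -0.19, 0, 0, 0, 0], [0, 0.08, -0.2, 0, 0, 0, 0], [0, 0.08, -0.19, 0, 0, 0, 0], [0, 0.08, -0.18, 0, 0, 0, 0], [0, 0.08, -0.19, 0, 0, 0, 0], [0, 0.09, -0.19, 0, 0, 0, 0], [0, 0.08, -0.19, 0, 0, 0, 0], [0, 0.09, -0.18, 0, 0, 0, 0]]
[[0, 0.1, -0.21, 0, 0, 0, 0], [0, 0.11, -0.21, 0, 0, 0, 0], [0, 0.11, -0.21, 0, 0, 0, 0], [0, 0.11, -0.21, 0, 0, 0, 0], [0, 0.12, -0.21, 0, 0, 0, 0], [0, 0.11, -0.21, 0, 0, 0, 0], [0, 0.12, -0.2, 0, 0, 0, 0], [0, 0.13, -0.21, 0, 0, 0, 0], [0, 0.12, -0.2, 0, 0, 0, 0], [0, 0.13, -0.2, 0, 0, 0, 0], [0, 0.12, -0.2, 0, 0, 0, 0], [0, 0.13, -0.19, 0, 0, 0, 0], [0, 0.14, -0.2, 0, 0, 0, 0], [0, 0.13, -0.2, 0, 0, 0, 0], [0, 0.14, -0.19, 0, 0, 0, 0], [0, 0.14, -0.19, 0, 0, 0, 0], [0, 0.14, -0.19, 0, 0, 0, 0], [0, 0.15, -0.19, 0, 0, 0, 0], [0, 0.14, -0.18, 0, 0, 0, 0], [0, 0.15, -0.19, 0, 0, 0, 0]]
[[0, 0.21, -0.25, 0, 0, 0, 0], [0, 0.21, -0.26, 0, 0, 0, 0], [0, 0.22, -0.24, 0, 0, 0, 0], [0, 0.22, -0.25, 0, 0, 0, 0], [0, 0.23, -0.24, 0, 0, 0, 0], [0, 0.23, -0.23, 0, 0, 0, 0], [0, 0.23, -0.24, 0, 0, 0, 0], [0, 0.24, -0.23, 0, 0, 0, 0], [0, 0.24, -0.22, 0, 0, 0, 0], [0, 0.24, -0.22, 0, 0, 0, 0], [0, 0.25, -0.22, 0, 0, 0, 0], [0, 0.25, -0.21, 0, 0, 0, 0], [0, 0.26, -0.21, 0, 0, 0, 0], [0, 0.26, -0.21, 0, 0, 0, 0], [0, 0.26, -0.2, 0, 0, 0, 0]]
```

Emit:
{"api": "move_arm", "payload": {
  "moves": [
    [0,-0.17,-0.64,0,0,0,0],
    [0,0.09,-0.64,0,0,0,0],
    [0,0.12,-0.64,0,0,0,0],
    [0,0.14,-0.63,0,0,0,0],
    [0,0.15,-0.63,0,0,0,0],
    [0,0.18,-0.63,0,0,0,0],
    [0,0.19,-0.61,0,0,0,0],
    [0,0.07,-0.2,0,0,0,0],
    [0,0.07,-0.19,0,0,0,0],
    [0,0.07,-0.2,0,0,0,0],
    [0,0.07,-0.19,0,0,0,0],
    [0,0.07,-0.19,0,0,0,0],
    [0,0.08,-0.19,0,0,0,0],
    [0,0.08,-0.2,0,0,0,0],
    [0,0.08,-0.19,0,0,0,0],
    [0,0.08,-0.18,0,0,0,0],
    [0,0.08,-0.19,0,0,0,0],
    [0,0.09,-0.19,0,0,0,0],
    [0,0.08,-0.19,0,0,0,0],
    [0,0.09,-0.18,0,0,0,0]
  ]
}}

```text
t: 13.2
tool_pos: [0.5382, -0.0303, 0.1379]
tcp_rot: [0.996, -0.087, 0.0, -0.001]
wrist_force: [0.7, 7.0, 0.6]
opening: 0.0089
grasp_force: 22.1
```

Emit:
{"api": "move_arm", "payload": {
  "moves": [
    [0,-0.05,-0.21,0,0,0,0],
    [0,0.11,-0.21,0,0,0,0],
    [0,0.11,-0.21,0,0,0,0],
    [0,0.11,-0.21,0,0,0,0],
    [0,0.12,-0.21,0,0,0,0],
    [0,0.11,-0.21,0,0,0,0],
    [0,0.12,-0.2,0,0,0,0],
    [0,0.13,-0.21,0,0,0,0],
    [0,0.12,-0.2,0,0,0,0],
    [0,0.13,-0.2,0,0,0,0],
    [0,0.12,-0.2,0,0,0,0],
    [0,0.13,-0.19,0,0,0,0],
    [0,0.14,-0.2,0,0,0,0],
    [0,0.13,-0.2,0,0,0,0],
    [0,0.14,-0.19,0,0,0,0],
    [0,0.14,-0.19,0,0,0,0],
    [0,0.14,-0.19,0,0,0,0],
    [0,0.15,-0.19,0,0,0,0],
    [0,0.14,-0.18,0,0,0,0],
    [0,0.15,-0.19,0,0,0,0]
  ]
}}

```text
t: 15.2
tool_pos: [0.5338, -0.0539, 0.1773]
tcp_rot: [0.996, -0.087, -0.0, -0.001]
wrist_force: [-1.5, 8.7, 3.3]
opening: 0.0091
grasp_force: 21.9
```

Emit:
{"api": "move_arm", "payload": {
  "moves": [
    [0,0.21,-0.25,0,0,0,0],
    [0,0.21,-0.26,0,0,0,0],
    [0,0.22,-0.24,0,0,0,0],
    [0,0.22,-0.25,0,0,0,0],
    [0,0.23,-0.24,0,0,0,0],
    [0,0.23,-0.23,0,0,0,0],
    [0,0.23,-0.24,0,0,0,0],
    [0,0.24,-0.23,0,0,0,0],
    [0,0.24,-0.22,0,0,0,0],
    [0,0.24,-0.22,0,0,0,0],
    [0,0.25,-0.22,0,0,0,0],
    [0,0.25,-0.21,0,0,0,0],
    [0,0,0,0,0,0,0],
    [0,0,0,0,0,0,0],
    [0,0,0,0,0,0,0]
  ]
}}

```text
t: 16.7
tool_pos: [0.5291, -0.0802, 0.2059]
tcp_rot: [0.996, -0.086, -0.0, -0.002]
wrist_force: [-2.7, 12.1, 11.5]
opening: 0.0089
grasp_force: 22.4
```

```bash
python3 - <<'E'
from fit import *
a=camera("top");b=camera("side")
A=cv2.resize(a[200:300,300:430],None,fx=3,fy=3,interpolation=cv2.INTER_CUBIC)
B=cv2.resize(b[150:340,130:280],None,fx=2.6,fy=2.6,interpolation=cv2.INTER_CUBIC)
H=max(A.shape[0],B.shape[0]);im=np.zeros((H,A.shape[1]+B.shape[1],3),np.uint8);im[:A.shape[0],:A.shape[1]]=A;im[:B.shape[0],A.shape[1]:]=B
cv2.imwrite("pics/c8.png",im[...,::-1])
for l in("buckle_a","ring_a"):
  for c in("top","side"):print(l,c,[(np.round(k["rect"]).tolist(),round(k["conf"],2)) for k in look_for(l,c)])
E
```

```text
buckle_a top [([365.0, 242.0, 13.0, 24.0], 0.7), ([360.0, 266.0, 23.0, 19.0], 0.46), ([354.0, 265.0, 20.0, 24.0], 0.44)]
buckle_a side [([201.0, 278.0, 23.0, 6.0], 0.62), ([232.0, 282.0, 23.0, 5.0], 0.57)]
ring_a top [([347.0, 246.0, 13.0, 17.0], 0.6)]
ring_a side [([230.0, 181.0, 78.0, 133.0], 0.72), ([309.0, 300.0, 26.0, 21.0], 0.65), ([241.0, 275.0, 16.0, 12.0], 0.64)]
```

View pics/c8.png

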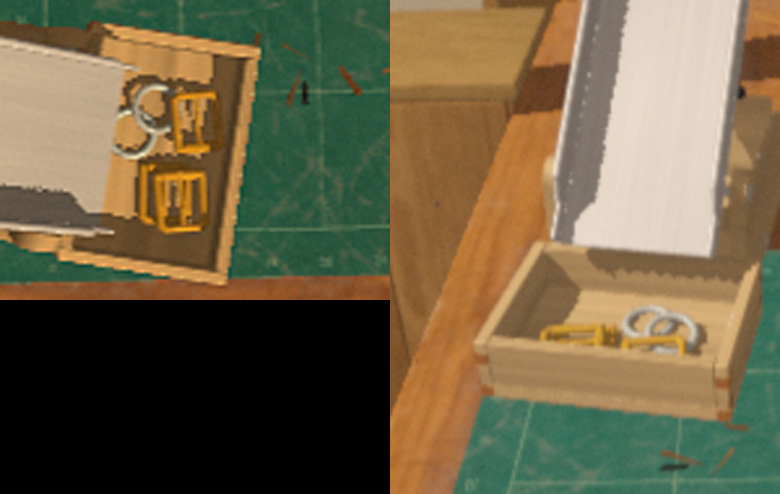

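Both views show the pan empty and all five pieces in the box: two rings, and three buckles of which two overlap. Now I lower the tray gently.

```bash
python3 -c "
from arc import *
rows(np.linspace(.772,.36,19))
rows(np.r_[np.linspace(.36,.08,13),np.linspace(.08,0.0,9)[1:]])"
```

```text
[[0, -0.36, 0.31, 0, 0, 0, 0], [0, -0.35, 0.31, 0, 0, 0, 0], [0, -0.34, 0.32, 0, 0, 0, 0], [0, -0.34, 0.34, 0, 0, 0, 0], [0, -0.33, 0.33, 0, 0, 0, 0], [0, -0.32, 0.35, 0, 0, 0, 0], [0, -0.31, 0.35, 0, 0, 0, 0], [0, -0.31, 0.36, 0, 0, 0, 0], [0, -0.29, 0.37, 0, 0, 0, 0], [0, -0.29, 0.37, 0, 0, 0, 0], [0, -0.28, 0.38, 0, 0, 0, 0], [0, -0.27, 0.39, 0, 0, 0, 0], [0, -0.26, 0.39, 0, 0, 0, 0], [0, -0.26, 0.4, 0, 0, 0, 0], [0, -0.24, 0.4, 0, 0, 0, 0], [0, -0.23, 0.41, 0, 0, 0, 0], [0, -0.23, 0.42, 0, 0, 0, 0], [0, -0.21, 0.42, 0, 0, 0, 0]]
[[0, -0.21, 0.43, 0, 0, 0, 0], [0, -0.2, 0.44, 0, 0, 0, 0], [0, -0.19, 0.44, 0, 0, 0, 0], [0, -0.18, 0.45, 0, 0, 0, 0], [0, -0.16, 0.45, 0, 0, 0, 0], [0, -0.16, 0.45, 0, 0, 0, 0], [0, -0.15, 0.46, 0, 0, 0, 0], [0, -0.13, 0.46, 0, 0, 0, 0], [0, -0.13, 0.47, 0, 0, 0, 0], [0, -0.11, 0.46, 0, 0, 0, 0], [0, -0.11, 0.47, 0, 0, 0, 0], [0, -0.09, 0.48, 0, 0, 0, 0], [0, -0.04, 0.2, 0, 0, 0, 0], [0, -0.03, 0.2, 0, 0, 0, 0], [0, -0.03, 0.21, 0, 0, 0, 0], [0, -0.03, 0.2, 0, 0, 0, 0], [0, -0.03, 0.2, 0, 0, 0, 0], [0, -0.03, 0.21, 0, 0, 0, 0], [0, -0.02, 0.2, 0, 0, 0, 0], [0, -0.02, 0.21, 0, 0, 0, 0]]
```

Emit:
{"api": "move_arm", "payload": {
  "moves": [
    [0,-0.36,0.31,0,0,0,0],
    [0,-0.35,0.31,0,0,0,0],
    [0,-0.34,0.32,0,0,0,0],
    [0,-0.34,0.34,0,0,0,0],
    [0,-0.33,0.33,0,0,0,0],
    [0,-0.32,0.35,0,0,0,0],
    [0,-0.31,0.35,0,0,0,0],
    [0,-0.31,0.36,0,0,0,0],
    [0,-0.29,0.37,0,0,0,0],
    [0,-0.29,0.37,0,0,0,0],
    [0,-0.28,0.38,0,0,0,0],
    [0,-0.27,0.39,0,0,0,0],
    [0,-0.26,0.39,0,0,0,0],
    [0,-0.26,0.4,0,0,0,0],
    [0,-0.24,0.4,0,0,0,0],
    [0,-0.23,0.41,0,0,0,0],
    [0,-0.23,0.42,0,0,0,0],
    [0,-0.21,0.42,0,0,0,0]
  ]
}}

```text
t: 18.8
tool_pos: [0.5383, -0.0309, 0.1388]
tcp_rot: [0.996, -0.087, 0.0, -0.0]
wrist_force: [0.1, 5.2, 0.8]
opening: 0.0089
grasp_force: 22.1
```

Emit:
{"api": "move_arm", "payload": {
  "moves": [
    [0,-0.21,0.43,0,0,0,0],
    [0,-0.2,0.44,0,0,0,0],
    [0,-0.19,0.44,0,0,0,0],
    [0,-0.18,0.45,0,0,0,0],
    [0,-0.16,0.45,0,0,0,0],
    [0,-0.16,0.45,0,0,0,0],
    [0,-0.15,0.46,0,0,0,0],
    [0,-0.13,0.46,0,0,0,0],
    [0,-0.13,0.47,0,0,0,0],
    [0,-0.11,0.46,0,0,0,0],
    [0,-0.11,0.47,0,0,0,0],
    [0,-0.09,0.48,0,0,0,0],
    [0,-0.04,0.2,0,0,0,0],
    [0,-0.03,0.2,0,0,0,0],
    [0,-0.03,0.21,0,0,0,0],
    [0,-0.03,0.2,0,0,0,0],
    [0,-0.03,0.2,0,0,0,0],
    [0,0,0,0,0,0,0]
  ]
}}

```text
t: 20.6
tool_pos: [0.5417, -0.0119, 0.0739]
tcp_rot: [0.996, -0.087, 0.0, 0.0]
wrist_force: [3.2, -3.5, -1.4]
opening: 0.0089
grasp_force: 22.1
```

Emit:
{"api": "move_arm", "payload": {
  "moves": [
    [0,0,0.1,0,0,0,0],
    [0,0,0.1,0,0,0,0],
    [0,0,0.1,0,0,0,0],
    [0,0,0.1,0,0,0,0],
    [0,0,0.05,0,0,0,0],
    [0,0,0,0,0,0,0]
  ]
}}

```text
t: 21.2
tool_pos: [0.5417, -0.0115, 0.0695]
tcp_rot: [0.996, -0.087, 0.0, -0.0]
wrist_force: [3.9, -2.3, -1.5]
opening: 0.0088
grasp_force: 22.1
```

Emit:
{"api": "move_arm", "payload": {
  "moves": [
    [0,0,0.1,0,0,0,0],
    [0,0,0.1,0,0,0,0],
    [0,0,0,0,0,0,0]
  ]
}}

```text
t: 21.5
tool_pos: [0.5419, -0.0114, 0.0687]
tcp_rot: [0.996, -0.087, 0.0, -0.0]
wrist_force: [-0.5, -1.6, 14.8]
opening: 0.0089
grasp_force: 23.7
```

The tray is on its buffers (14.8 N upward on the tool). I release the handle and withdraw.

Emit:
{"api": "move_arm", "payload": {
  "moves": [
    [0,0,0,0,0,0,0.35],
    [0,0,0,0,0,0,0.35],
    [0,0,0,0,0,0,0.35],
    [0,0,-0.5,0,0,0,0.35],
    [0,0,-1.0,0,0,0,0.35],
    [0,0,-1.5,0,0,0,0.35],
    [0,0,-2,0,0,0,0.35],
    [0,0,-3,0,0,0,0.35],
    [0,0,-3,0,0,0,0.35],
    [0,0,-3,0,0,0,0.35],
    [0,0,0,0,0,0,0.35],
    [0,0,0,0,0,0,0.35]
  ]
}}

```text
t: 22.7
tool_pos: [0.5417, -0.0114, 0.2085]
tcp_rot: [0.996, -0.087, 0.001, -0.0]
wrist_force: [0.4, -0.5, -0.3]
opening: 0.0296
grasp_force: 0.0
```

```bash
python3 - <<'E'
from fit import *
a=camera("top");b=camera("side")
A=cv2.resize(a[100:310,120:440],None,fx=1.25,fy=1.25,interpolation=cv2.INTER_CUBIC)
B=cv2.resize(b[130:350,130:360],None,fx=1.7,fy=1.7,interpolation=cv2.INTER_CUBIC)
H=max(A.shape[0],B.shape[0]);im=np.zeros((H,A.shape[1]+B.shape[1],3),np.uint8);im[:A.shape[0],:A.shape[1]]=A;im[:B.shape[0],A.shape[1]:]=B
print(im.shape);cv2.imwrite("pics/c9.png",im[:600,:800,::-1])
for l,z in(("parts_box",.003),("tape_measure",.003),("spool_sand",.003),("beeswax",.003),("tray_handle",.114)):
  for c in("top","side"):
    for k in mark_of(l,c)[:1]: print(l,c,np.round(k["point"],1),atz(c,*k["point"],z))
print(state()["tool_pos"],state()["wrist_force"],state()["t"])
E
```

```text
(374, 791, 3)
parts_box top [249.3 350.1] [ 0.4938 -0.2896  0.003 ]
parts_box side [283.  220.6] [ 0.4935 -0.2857  0.003 ]
tape_measure top [142.7 154.8] [0.74   0.1365 0.003 ]
tape_measure side [180.1 327.8] [0.7371 0.1319 0.003 ]
spool_sand top [159.4 203.1] [0.7002 0.0301 0.003 ]
spool_sand side [203.7 317.6] [0.6983 0.0047 0.003 ]
beeswax top [135.8 325.7] [ 0.7463 -0.2429  0.003 ]
beeswax side [266.5 356.1] [ 0.7491 -0.245   0.003 ]
tray_handle side [164.1 248.3] [ 0.5373 -0.0023  0.114 ]
[ 0.5415 -0.0116  0.2074] [-0.5568 -0.3506 -0.0846] 23.3
```

View pics/c9.png

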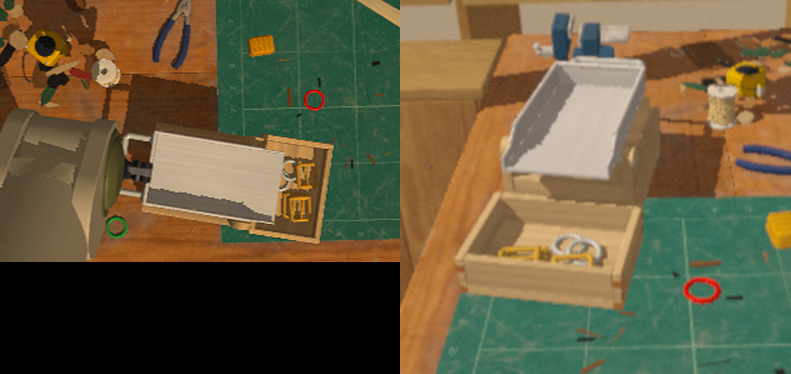

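The tray is level on its stand and empty. The box stands flat on the mat under the lip with both rings and all three buckles in it, and the bystanders have not moved. The gripper is clear of everything.

```bash
python3 -c "
from workcell import hand_in
print(hand_in())"
```

```text
the job is handed in; nothing more can be done
None
```

I handed the job in at about 23 s: the box is under the lip with all three buckles and both rings in it, the tray is back at rest on its stand, and the bystanders are undisturbed.

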